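# Move three sample jars on by one station

## Robot

A 7-joint arm with a two-finger parallel gripper is mounted at the origin on the work surface. World frame = base frame: x ahead of the robot, y to its left, z up, the work surface at z = 0. Lengths are in m, angles in degrees, forces in N, time in s.
With the tool pointing down it reaches from about 0.425 to 0.875 m from the base axis. Payload 4.7 kg.
Tool frame: the origin (TCP) lies between the finger pads; the fingertips stand 8 mm ahead of it and the grasp point (between the pads) lies 11 mm behind it (env.tip_extent is the distance from the TCP to the fingertips, in m); z points along the fingers, y is the line along which they close (so a half turn about z gives the same grasp; the last joint's range is limited). The gripper opens to 87 mm and grips with 3 to 60 N. Pads are 19 mm wide; open, the fingers measure 117 mm over their backs; the gripper's body (75 mm by 190 mm) begins 51 mm behind the grasp point.
Start: joints at [-64.051, 18.392, -4.016, 83.108, 1.295, 78.541, -3.26], TCP at [0.276, 0.588, 0.231] pointing down, gripper open.
Joint ranges: [-163.93, 163.93], [-17.29, 119.83], [-79.2, 71.16], [3.27, 140.29], [-89.18, 269.18], [5.43, 117.66], [-154.24, 154.24]. Speed limits (degrees/s): [147.25, 147.25, 180, 180, 180, 180, 180].

## Interface

Orientations are given as [roll, pitch, yaw] about the fixed x, y, z axes, in that order (R = Rz(yaw) Ry(pitch) Rx(roll)).
In Python, from cell import sensors, vision, workorder, env gives the robot as it stands.
- The arm moves only by the tool drive_tool, never from a script. Its argument "moves" is a list of rows, each an object of numbers: "x", "y", "z": the shift along the tool's x, y, z in mm; "rx", "ry", "rz": the turn, a rotation vector about the tool's x, y, z in rad; "fingers": the closure, from -1 (fully open) to 1 (shut). In form: [{"x": .., "y": .., "z": .., "rx": .., "ry": .., "rz": .., "fingers": ..}, ...]. A call has 1 to 20 rows; each row is the pose to reach, as a shift and turn from the pose commanded when the call began, along the tool's axes at that moment; what a row does not reach only later rows make up. A row lasts 1/8 s, in which the tool goes at most 62.5 mm and 10.7 degrees, less where a joint would pass 70% of its speed; a pose out of reach is approached as far as the arm can. A call with a gripper value outside its range is refused whole. The fingers move at their own pace and stop on an object; "force" is the grip in N (left out, the last holds). Time passes only in rows, so rows that repeat a pose let the fingers close. It gives the time, the measured TCP pose, the force, the opening and the grip force at its end, in the units of the state.
- sensors.get_obs(): the state, without advancing time (a new reading comes with each control period).
- vision.read_camera(name): name is "scene" or "top"; returns a dict with "image" (384x512x3 uint8, red, green, blue), "fx", "fy", "cx", "cy" (pixels), "k1" (the pictures are not rectified: a ray, as slopes to the right and down, at radius r is drawn at 1 + k1 r^2 times it, then the intrinsics apply), "R" (3x3) and "t" (3): a world point X has camera coordinates R X + t. Camera axes: x right, y down, z forward; pixel columns grow to the right and rows downward; lengths in m; the calibration is good to about 2 mm. A picture is of the moment at which its call begins. There is no depth.
- workorder.sign_off(): hands the job in; it is judged then, once.
The state is a dict: "time_s": time; "qpos": joint angles; "joint_velocities": joint speeds; "effort": joint torques, N m; "tool_pos": TCP position; "tool_rot": TCP orientation; "force": force on the tool from outside, world axes, zero at the start; "wrist_torque": the same for the moment, N m; "grip_width": finger opening in m; "grasp_force": force on a finger pad.
Only numpy, scipy, OpenCV 4.12 (cv2) and the standard library are available. Lean on these libraries where they do the work, as an engineer would, in place of code of your own. Each camera call takes 0.05 s, during which the arm holds its last target. There are 200 camera calls.

## Task

Move each sample jar on to its next station: the blue-lidded jar from the magnetic stirrer to the pan of the balance, the yellow-lidded jar from the balance to the crate, in the bay that the red-lidded jar leaves, and the red-lidded jar from the crate to the stirrer's round plate. Each station takes only one jar, so first stand one of them for a while on the round cork mat, and leave the mat empty at the end. Set the jars down gently and upright, centred on the plate and on the pan, and leave the amber bottle, the tape measure and the blue cup as they are.

Things in the scene. Friction and masses are not known exactly. Their poses are not given: they have to be found in the camera images.
- jar_blue: white plastic sample jar with a blue screw lid and a thin blue line round its label, upright, 112 mm tall: round body 62 mm wide up to 66 mm, narrowing to a 41 mm neck at 80 to 86 mm, then the ribbed lid, 46 mm wide, 86 to 112 mm above the foot (grip it there). 0.2 to 0.45 kg. Origin: centre of its underside, z up. Starts on the stirrer.
- jar_yellow: white plastic sample jar with a yellow screw lid and a thin yellow line round its label, upright, 112 mm tall: round body 62 mm wide up to 66 mm, narrowing to a 41 mm neck at 80 to 86 mm, then the ribbed lid, 46 mm wide, 86 to 112 mm above the foot (grip it there). 0.2 to 0.45 kg. Origin: centre of its underside, z up. Starts on the balance.
- jar_red: white plastic sample jar with a red screw lid and a thin red line round its label, upright, 112 mm tall: round body 62 mm wide up to 66 mm, narrowing to a 41 mm neck at 80 to 86 mm, then the ribbed lid, 46 mm wide, 86 to 112 mm above the foot (grip it there). 0.2 to 0.45 kg. Origin: centre of its underside, z up. Starts in the near bay of the crate.
- stirrer: magnetic stirrer, fixed to the bench: white box 185 x 140 mm with a round white ceramic plate, 120 mm in diameter, whose flat top is 68 mm above the bench; a thin grey ring 72 mm across marks its centre. Origin: on the bench, straight below the plate's centre. x points away from the front panel with its two grey knobs (it reaches from x = -126 to +75 mm), z up.
- balance: bench balance, fixed to the bench: grey box 185 x 145 mm with a round flat steel pan, 116 mm in diameter, whose top is 56 mm above the bench and does not give. Origin: on the bench, straight below the pan's centre. x points away from the display and keys (box from x = -115 to +70 mm), z up.
- crate: low wooden bottle crate, fixed to the bench, 196 x 102 mm outside, walls 8 mm thick and 50 mm high, with two square bays in a row, each 86 x 86 mm inside, floor 8 mm above the bench. Origin: on the bench, below the centre of the bay nearer the robot, where the red-lidded jar starts. The far bay, centred at x = +94 mm, holds the amber bottle. z up.
- cork_mat: round cork mat, 116 mm in diameter and 7 mm thick, fixed to the bench, empty at the start: the free spot for parking a jar. Origin: centre of its underside, z up.
- amber_bottle: bystander: small amber bottle with a black cap, 54 mm in diameter, 84 mm tall, standing loose in the far bay of the crate. Origin: centre of its underside. Leave it alone.
- tape_measure: bystander: yellow and black tape measure, 66 x 36 mm and 66 mm tall, standing loose on the bench beyond the stations. Origin: centre of its underside. Leave it alone.
- blue_cup: bystander: empty blue plastic cup, 72 mm in diameter at the rim, 85 mm tall, standing loose on the bench beyond the stations. Origin: centre of its underside. Leave it alone.
There are look-alikes about, which are no part of the job. Leave any turquoise look-alike of the balance alone. What is shaped like the jar_yellow but turquoise is not meant.

How it is judged:
By the outcome, as a careful person would: the job done as asked, in the order asked, and still so for the second after the job is handed in, with the robot touching nothing.
It also fails if it takes over 112 s, if anything falls off the work surface, if the arm or the gripper's body presses on something with over 40 N, if the wrist force passes 120 N, or if a joint passes its speed limit or range.

## Working session

There is one attempt and no reset: what is moved stays moved. The work goes in short steps, Python scripts to look and compute and a tool call to move; the robot and the scene stay as the last step left them, time stands still between calls to the robot, and variables do not carry over. Pictures are saved under pics/ and viewed, at most 14 in all, crops included, and the job is handed in when it is done.

Besides the shell and the picture viewer there is one more tool, called by a JSON object that holds its "name" and its "arguments", one argument or row to a line. drive_tool: Moves the arm, as the interface text tells. Its arguments: {"type":"object","properties":{"moves":{"type":"array"},"force":{"type":"number"}},"required":["moves"]}

```bash
mkdir -p pics
cat > h.py <<'E'
import numpy as np,cv2
from cell import sensors,vision,workorder,env
def grab(n,f):
    d=vision.read_camera(n); cv2.imwrite(f,d['image'][:,:,::-1]); 
    np.savez(f[:-4]+'.npz',**{k:d[k] for k in ['fx','fy','cx','cy','k1','R','t']}); return d
def ray(c,u,v):
    x,y=(u-c['cx'])/c['fx'],(v-c['cy'])/c['fy']; a,b=x,y
    for _ in range(30):
        s=1+c['k1']*(a*a+b*b); a,b=x/s,y/s
    R=np.array(c['R']);o=-R.T@np.array(c['t']); return o,R.T@np.array([a,b,1.])
def atz(c,u,v,z):
    o,d=ray(c,u,v); return o+d*(z-o[2])/d[2]
def proj(c,X):
    p=np.array(c['R'])@np.array(X)+np.array(c['t']);a,b=p[:2]/p[2];s=1+c['k1']*(a*a+b*b)
    return np.array([c['fx']*a*s+c['cx'],c['fy']*b*s+c['cy']])
def tri(c1,p1,c2,p2):
    o1,d1=ray(c1,*p1);o2,d2=ray(c2,*p2);d1/=np.linalg.norm(d1);d2/=np.linalg.norm(d2)
    s=np.linalg.lstsq(np.c_[d1,-d2],o2-o1,rcond=None)[0];a=o1+s[0]*d1;b=o2+s[1]*d2
    return (a+b)/2,np.linalg.norm(a-b)
E
python3 - <<'E'
from h import *
for n in ['scene','top']:
    d=grab(n,f'pics/{n}0.png'); print(n,d['fx'],d['k1'],-np.array(d['R']).T@d['t'])
    im=cv2.imread(f'pics/{n}0.png'); cv2.imwrite(f'pics/{n}0b.png',cv2.resize(im,(800,600),interpolation=3))
o=sensors.get_obs();print({k:np.round(v,3) for k,v in o.items()},env.tip_extent)
E
```

```text
scene 484.77260435234035 -0.167778711237572 [ 1.22687709 -0.14629442  1.14205523]
top 396.38794764304964 -0.07518916683297332 [0.33300742 0.01254734 1.21178063]
{'time_s': np.float64(0.1), 'qpos': array([-64.049,  18.433,  -4.013,  83.168,   1.297,  78.541,  -3.261]), 'joint_velocities': array([ 0.032, -0.073, -0.074, -0.191,  0.034, -0.093, -0.056]), 'effort': array([-1.0000e-03, -4.9257e+01, -4.0600e-01, -3.1340e+01, -6.4000e-02,
        3.9000e-02,  0.0000e+00]), 'tool_pos': array([0.276, 0.588, 0.23 ]), 'tool_rot': array([-1.79904e+02,  8.00000e-03,  1.54856e+02]), 'force': array([ 0.286,  0.762, -0.384]), 'wrist_torque': array([-0.037, -0.017, -0.041]), 'grasp_force': np.float64(0.0), 'grip_width': np.float64(0.087)} 0.008
```

View pics/scene0b.png

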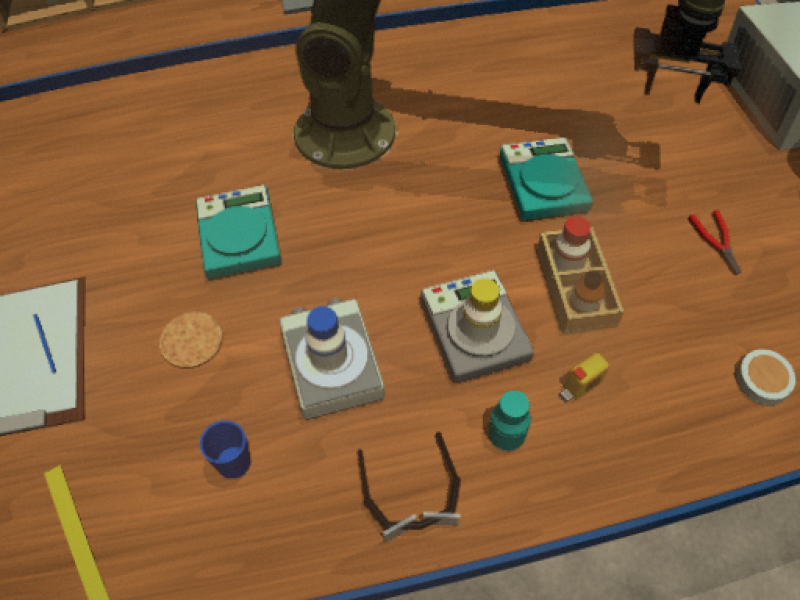

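View pics/top0b.png

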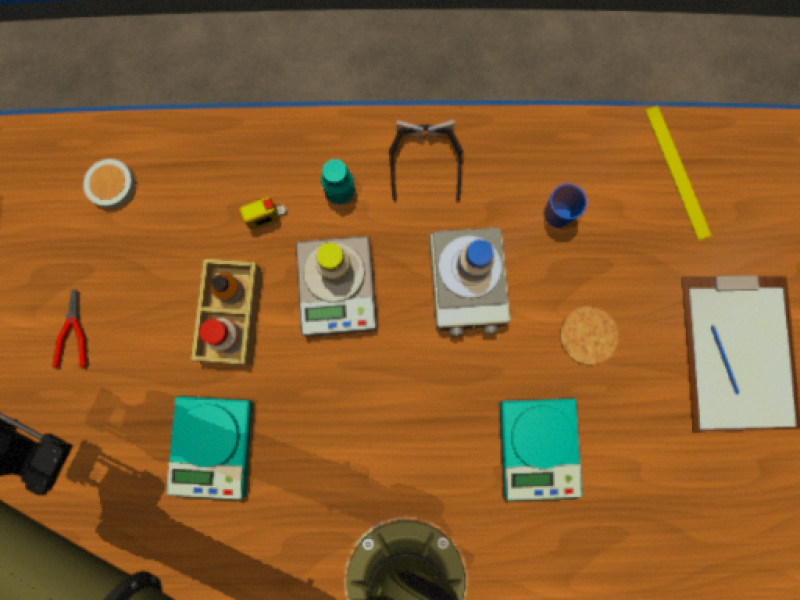

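The scene view shows blue jar on the stirrer (~322,320 enlarged), yellow on the balance (484,290), red in the crate (576,230) and the mat at (191,340). The top view shows the same. Now enlarged crops.

Run:
```python
import cv2
def crop(n,x,y,w,h,s,f):
    im=cv2.imread(f'pics/{n}0.png')[y:y+h,x:x+w]; im=cv2.resize(im,None,fx=s,fy=s,interpolation=2)
    for i in range(0,w,10): cv2.line(im,(i*s,0),(i*s,10 if i%50 else 24),(255,255,255),1)
    for j in range(0,h,10): cv2.line(im,(0,j*s),(10 if j%50 else 24,j*s),(255,255,255),1)
    cv2.imwrite('pics/'+f,im)
crop('top',120,140,130,100,6,'t1.png');crop('top',260,140,140,100,5,'t2.png')
crop('scene',260,130,150,120,5,'s1.png');crop('scene',90,180,160,100,5,'s2.png')
```

```text
(no output)
```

View pics/t1.png

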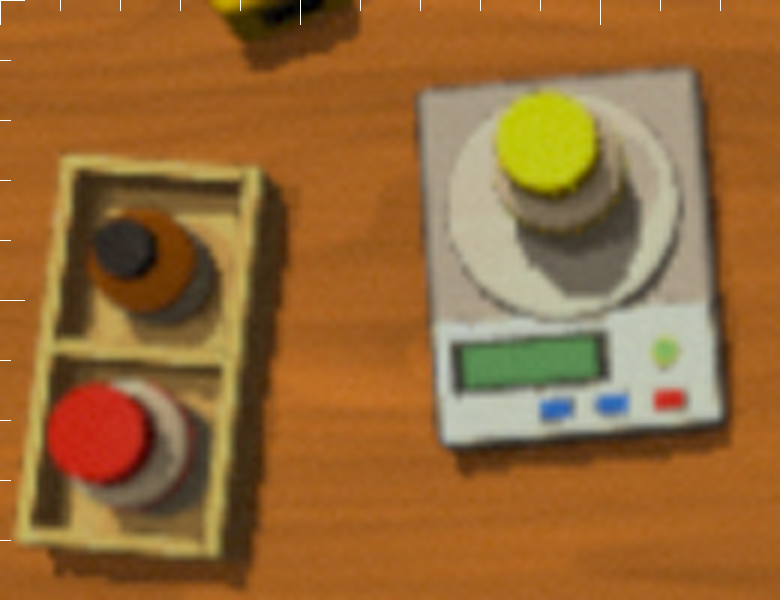

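View pics/t2.png

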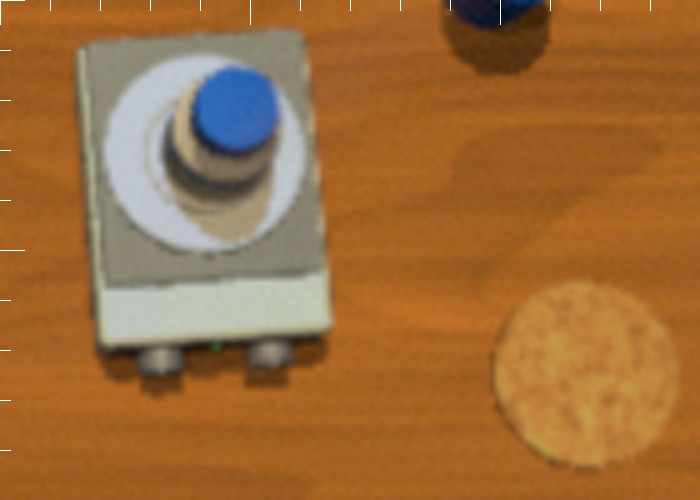

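View pics/s1.png

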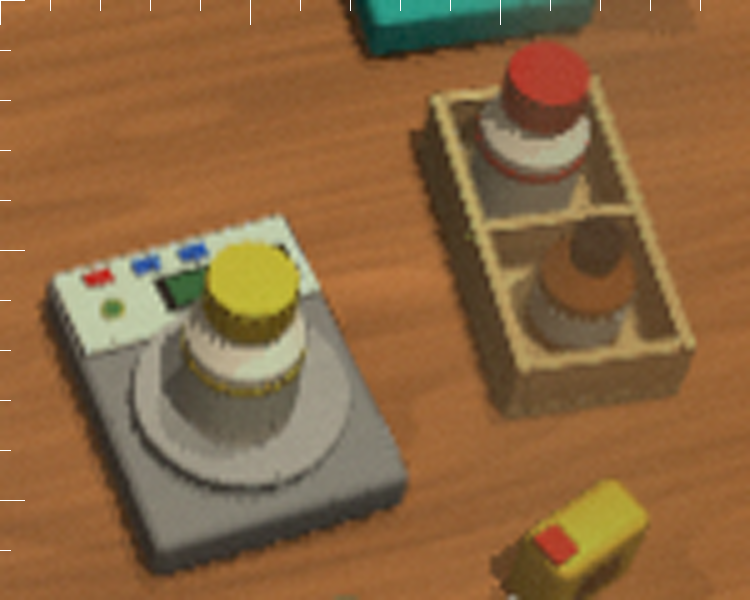

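View pics/s2.png

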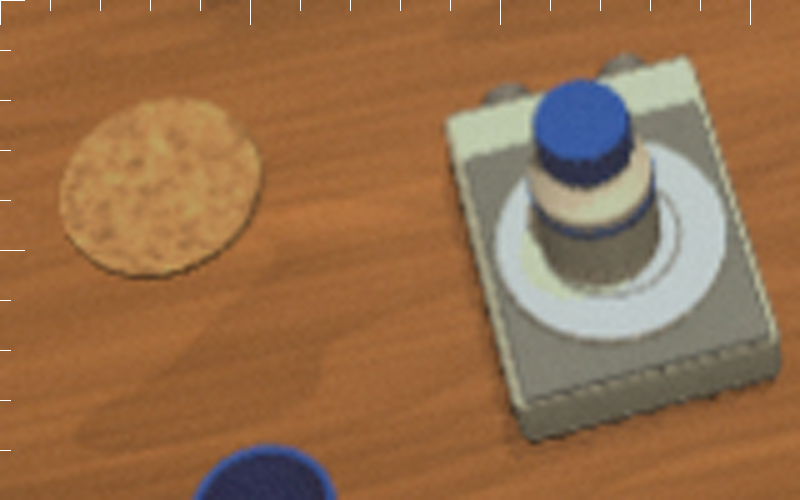

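t1: yellow lid (547,141), pan (564,205), red lid (100,433), crate rim corners (63,157),(262,170),(220,555),(20,543). t2: blue lid (235,109), plate (204,152), mat (587,373). s1: yellow lid (252,279), pan (242,391), red lid (548,75), rim corners (519,368),(693,347),(597,78),(433,97). s2: blue lid (581,119), plate (611,240), mat (161,186).

```bash
cat > m.py <<'E'
from h import *
T=np.load('pics/top0.npz');S=np.load('pics/scene0.npz')
t1=lambda p:((p[0]+.5)/6-.5+120,(p[1]+.5)/6-.5+140)
t2=lambda p:((p[0]+.5)/5-.5+260,(p[1]+.5)/5-.5+140)
s1=lambda p:((p[0]+.5)/5-.5+260,(p[1]+.5)/5-.5+130)
s2=lambda p:((p[0]+.5)/5-.5+90,(p[1]+.5)/5-.5+180)
E
python3 - <<'E'
from m import *
L={'yellow':(t1((547,141)),s1((252,279)),.168),'red':(t1((100,433)),s1((548,75)),.12),'blue':(t2((235,109)),s2((581,119)),.18),
'pan':(t1((564,205)),s1((242,391)),.056),'plate':(t2((204.5,152.5)),s2((611,240)),.068),'mat':(t2((587,373)),s2((161,186)),.007),
'c_farL?':(t1((63,157)),s1((693,347)),.05),'c_farR':(t1((262,170)),s1((519,368)),.05),'c_nearR':(t1((220,555)),s1((433,97)),.05),'c_nearL':(t1((20,543)),s1((597,78)),.05)}
R={}
for k,(a,b,z) in L.items():
    p,e=tri(T,a,S,b); R[k]=p; print(k,p.round(4),'gap',round(e,4),'top@z',atz(T,*a,z)[:2].round(4),'sc@z',atz(S,*b,z)[:2].round(4))
imT=cv2.imread('pics/top0.png');imS=cv2.imread('pics/scene0.png')
imT=cv2.resize(imT,None,fx=4,fy=4,interpolation=2);imS=cv2.resize(imS,None,fx=4,fy=4,interpolation=2)
th=np.linspace(0,2*np.pi,90)
for k,z,r in [('yellow',.168,.023),('red',.12,.023),('blue',.18,.023),('pan',.056,.058),('plate',.068,.06),('mat',.007,.058)]:
    a,b,_=L[k]; c=(atz(T,*a,z)+atz(S,*b,z))/2
    for C,im in((T,imT),(S,imS)):
        q=np.array([(proj(C,c+[r*np.cos(t),r*np.sin(t),0])+.5)*4-.5 for t in th])
        cv2.polylines(im,[q.round().astype(int)],True,(255,0,255),1)
for c in ['c_farL?','c_farR','c_nearR','c_nearL']:pass
A=imT[560:960,480:1600];B=imS[520:1080,360:1620]
o=np.vstack([cv2.resize(A,(790,282),interpolation=3),cv2.resize(B,(790,310),interpolation=3)]);cv2.imwrite('pics/ov.png',o)
E
```

```text
yellow [0.5851 0.1263 0.1651] gap 0.0009 top@z [0.5845 0.1264] sc@z [0.587 0.125]
red [0.4601 0.3393 0.1172] gap 0.0003 top@z [0.4598 0.3386] sc@z [0.4623 0.3379]
blue [ 0.5844 -0.1325  0.1766] gap 0.0017 top@z [ 0.5837 -0.1312] sc@z [ 0.5864 -0.1334]
pan [0.5797 0.1306 0.0523] gap 0.0007 top@z [0.5788 0.1299] sc@z [0.5819 0.1301]
plate [ 0.5857 -0.129   0.0629] gap 0.001 top@z [ 0.5847 -0.1279] sc@z [ 0.5886 -0.1296]
mat [ 0.4576 -0.3694  0.0035] gap 0.0001 top@z [ 0.4573 -0.3683] sc@z [ 0.46   -0.3686]
c_farL? [0.6083 0.3831 0.0465] gap 0.0025 top@z [0.6078 0.3833] sc@z [0.6102 0.3801]
c_farR [0.5998 0.2821 0.0496] gap 0.0005 top@z [0.5998 0.2822] sc@z [0.6    0.2816]
c_nearR [0.4077 0.2995 0.0469] gap 0.0008 top@z [0.4074 0.2983] sc@z [0.41   0.2987]
c_nearL [0.4146 0.4005 0.0443] gap 0.002 top@z [0.414  0.3976] sc@z [0.4188 0.3988]
```

View pics/ov.png

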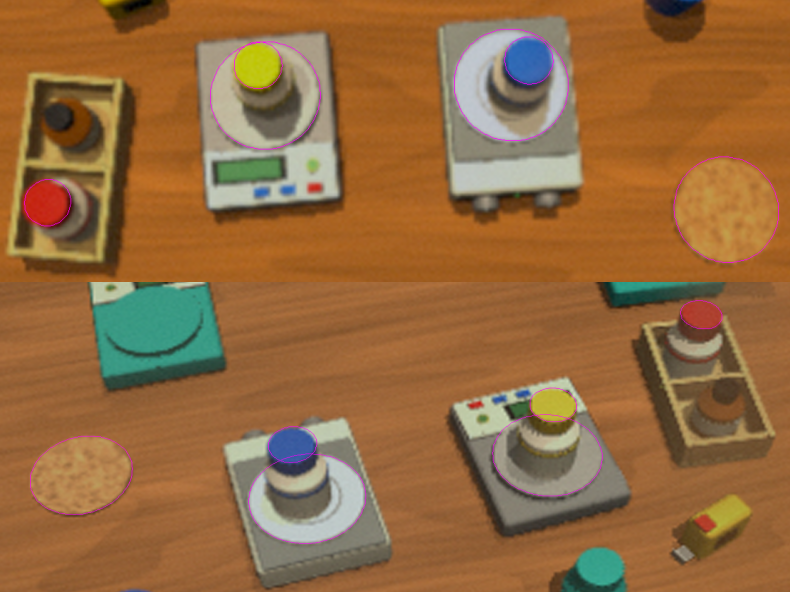

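The overlay fits the lids, pan, plate and mat, and the heights agree with the text to within about 3–4 mm. Plan: red goes to the mat, yellow to the crate, blue to the balance, then red to the stirrer. First, turn to yaw 180 and move above red.

{"name": "drive_tool", "arguments": {
  "moves": [
    {"x": -40,"y": -21,"z": 0,"rz": -0.06},
    {"x": -80,"y": -43,"rz": -0.13},
    {"x": -120,"y": -65,"rz": -0.2},
    {"x": -160,"y": -86,"rz": -0.27},
    {"x": -200,"y": -108,"rz": -0.34},
    {"x": -240,"y": -130,"rz": -0.4},
    {"x": -262,"y": -141,"rz": -0.43},
    {"x": -273.7,"y": -147.7,"rz": -0.439},
    {"x": -273.7,"y": -147.7,"rz": -0.439},
    {"x": -273.7,"y": -147.7,"rz": -0.439},
    {"x": -273.7,"y": -147.7,"rz": -0.439},
    {"x": -273.7,"y": -147.7,"rz": -0.439}
  ]
}}

```text
invalid input at $.moves[0]: expected keys x, y, z, rx, ry, rz, fingers
```

{"name": "drive_tool", "arguments": {
  "moves": [
    {"x": -40,"y": -21,"z": 0,"rx": 0,"ry": 0,"rz": -0.06,"fingers": -1},
    {"x": -80,"y": -43,"z": 0,"rx": 0,"ry": 0,"rz": -0.13,"fingers": -1},
    {"x": -120,"y": -65,"z": 0,"rx": 0,"ry": 0,"rz": -0.2,"fingers": -1},
    {"x": -160,"y": -86,"z": 0,"rx": 0,"ry": 0,"rz": -0.27,"fingers": -1},
    {"x": -200,"y": -108,"z": 0,"rx": 0,"ry": 0,"rz": -0.34,"fingers": -1},
    {"x": -240,"y": -130,"z": 0,"rx": 0,"ry": 0,"rz": -0.4,"fingers": -1},
    {"x": -262,"y": -141,"z": 0,"rx": 0,"ry": 0,"rz": -0.43,"fingers": -1},
    {"x": -273.7,"y": -147.7,"z": 0,"rx": 0,"ry": 0,"rz": -0.439,"fingers": -1},
    {"x": -273.7,"y": -147.7,"z": 0,"rx": 0,"ry": 0,"rz": -0.439,"fingers": -1},
    {"x": -273.7,"y": -147.7,"z": 0,"rx": 0,"ry": 0,"rz": -0.439,"fingers": -1},
    {"x": -273.7,"y": -147.7,"z": 0,"rx": 0,"ry": 0,"rz": -0.439,"fingers": -1}
  ]
}}

```text
time_s: 1.48
tool_pos: [0.4602, 0.3398, 0.2305]
tool_rot: [180.0, -0.0, -179.9]
force: [-1.3, 0.7, -0.5]
grip_width: 0.0869
grasp_force: 0.0
```

{"name": "drive_tool", "arguments": {
  "moves": [
    {"x": -1,"y": -2,"z": 20,"rx": 0,"ry": 0,"rz": 0,"fingers": -1},
    {"x": -1,"y": -2,"z": 45,"rx": 0,"ry": 0,"rz": 0,"fingers": -1},
    {"x": -1,"y": -2,"z": 70,"rx": 0,"ry": 0,"rz": 0,"fingers": -1},
    {"x": -1,"y": -2,"z": 95,"rx": 0,"ry": 0,"rz": 0,"fingers": -1},
    {"x": -1,"y": -2,"z": 115,"rx": 0,"ry": 0,"rz": 0,"fingers": -1},
    {"x": -1,"y": -2,"z": 128,"rx": 0,"ry": 0,"rz": 0,"fingers": -1},
    {"x": -1,"y": -2,"z": 134,"rx": 0,"ry": 0,"rz": 0,"fingers": -1},
    {"x": -1,"y": -2,"z": 134,"rx": 0,"ry": 0,"rz": 0,"fingers": -1},
    {"x": -1,"y": -2,"z": 134,"rx": 0,"ry": 0,"rz": 0,"fingers": 0},
    {"x": -1,"y": -2,"z": 134,"rx": 0,"ry": 0,"rz": 0,"fingers": 0},
    {"x": -1,"y": -2,"z": 134,"rx": 0,"ry": 0,"rz": 0,"fingers": 1},
    {"x": -1,"y": -2,"z": 134,"rx": 0,"ry": 0,"rz": 0,"fingers": 1},
    {"x": -1,"y": -2,"z": 134,"rx": 0,"ry": 0,"rz": 0,"fingers": 1},
    {"x": -1,"y": -2,"z": 134,"rx": 0,"ry": 0,"rz": 0,"fingers": 1},
    {"x": -1,"y": -2,"z": 134,"rx": 0,"ry": 0,"rz": 0,"fingers": 1},
    {"x": -1,"y": -2,"z": 134,"rx": 0,"ry": 0,"rz": 0,"fingers": 1}
  ],
  "force": 30
}}

```text
time_s: 3.48
tool_pos: [0.4624, 0.3371, 0.0969]
tool_rot: [179.9, 0.0, -180.0]
force: [-0.1, 3.0, 1.7]
grip_width: 0.0449
grasp_force: 29.9
```

{"name": "drive_tool", "arguments": {
  "moves": [
    {"x": 0,"y": 0,"z": -4,"rx": 0,"ry": 0,"rz": 0,"fingers": 1},
    {"x": 0,"y": 0,"z": -14,"rx": 0,"ry": 0,"rz": 0,"fingers": 1},
    {"x": 0,"y": 0,"z": -32,"rx": 0,"ry": 0,"rz": 0,"fingers": 1},
    {"x": 0,"y": 0,"z": -54,"rx": 0,"ry": 0,"rz": 0,"fingers": 1},
    {"x": 0,"y": 0,"z": -76,"rx": 0,"ry": 0,"rz": 0,"fingers": 1},
    {"x": 0,"y": 0,"z": -98,"rx": 0,"ry": 0,"rz": 0,"fingers": 1},
    {"x": 0,"y": 0,"z": -120,"rx": 0,"ry": 0,"rz": 0,"fingers": 1},
    {"x": 0,"y": 0,"z": -138,"rx": 0,"ry": 0,"rz": 0,"fingers": 1},
    {"x": 0,"y": 0,"z": -147,"rx": 0,"ry": 0,"rz": 0,"fingers": 1},
    {"x": 0,"y": 0,"z": -150,"rx": 0,"ry": 0,"rz": 0,"fingers": 1},
    {"x": 0,"y": 0,"z": -150,"rx": 0,"ry": 0,"rz": 0,"fingers": 1},
    {"x": 0,"y": 0,"z": -150,"rx": 0,"ry": 0,"rz": 0,"fingers": 1}
  ]
}}

```text
time_s: 4.97
tool_pos: [0.4618, 0.3362, 0.2457]
tool_rot: [-179.9, -0.1, -180.0]
force: [0.6, -1.1, -2.6]
grip_width: 0.0453
grasp_force: 29.9
```

{"name": "drive_tool", "arguments": {
  "moves": [
    {"x": 0,"y": -6,"z": 0,"rx": 0,"ry": 0,"rz": 0,"fingers": 1},
    {"x": 0,"y": -20,"z": 0,"rx": 0,"ry": 0,"rz": 0,"fingers": 1},
    {"x": 0,"y": -42,"z": 0,"rx": 0,"ry": 0,"rz": 0,"fingers": 1},
    {"x": 0,"y": -67,"z": 0,"rx": 0,"ry": 0,"rz": 0,"fingers": 1},
    {"x": 0,"y": -92,"z": 0,"rx": 0,"ry": 0,"rz": 0,"fingers": 1},
    {"x": 0,"y": -117,"z": 0,"rx": 0,"ry": 0,"rz": 0,"fingers": 1},
    {"x": 0,"y": -142,"z": 0,"rx": 0,"ry": 0,"rz": 0,"fingers": 1},
    {"x": 0,"y": -167,"z": 0,"rx": 0,"ry": 0,"rz": 0,"fingers": 1},
    {"x": 0,"y": -192,"z": 0,"rx": 0,"ry": 0,"rz": 0,"fingers": 1},
    {"x": 0,"y": -217,"z": 0,"rx": 0,"ry": 0,"rz": 0,"fingers": 1},
    {"x": 0,"y": -242,"z": 0,"rx": 0,"ry": 0,"rz": 0,"fingers": 1},
    {"x": 0,"y": -267,"z": 0,"rx": 0,"ry": 0,"rz": 0,"fingers": 1},
    {"x": 0,"y": -292,"z": 0,"rx": 0,"ry": 0,"rz": 0,"fingers": 1},
    {"x": 0,"y": -317,"z": 0,"rx": 0,"ry": 0,"rz": 0,"fingers": 1},
    {"x": 0,"y": -337,"z": 0,"rx": 0,"ry": 0,"rz": 0,"fingers": 1},
    {"x": 0,"y": -347,"z": 0,"rx": 0,"ry": 0,"rz": 0,"fingers": 1},
    {"x": 0,"y": -350,"z": 0,"rx": 0,"ry": 0,"rz": 0,"fingers": 1},
    {"x": 0,"y": -350,"z": 0,"rx": 0,"ry": 0,"rz": 0,"fingers": 1}
  ]
}}

```text
time_s: 7.22
tool_pos: [0.4622, -0.0132, 0.2466]
tool_rot: [180.0, 0.0, -180.0]
force: [-0.4, -0.1, -2.1]
grip_width: 0.045
grasp_force: 29.9
```

{"name": "drive_tool", "arguments": {
  "moves": [
    {"x": 0,"y": -6,"z": 0,"rx": 0,"ry": 0,"rz": 0,"fingers": 1},
    {"x": 0,"y": -20,"z": 0,"rx": 0,"ry": 0,"rz": 0,"fingers": 1},
    {"x": 0,"y": -42,"z": 0,"rx": 0,"ry": 0,"rz": 0,"fingers": 1},
    {"x": 0,"y": -67,"z": 0,"rx": 0,"ry": 0,"rz": 0,"fingers": 1},
    {"x": 0,"y": -92,"z": 0,"rx": 0,"ry": 0,"rz": 0,"fingers": 1},
    {"x": 0,"y": -117,"z": 0,"rx": 0,"ry": 0,"rz": 0,"fingers": 1},
    {"x": 0,"y": -142,"z": 0,"rx": 0,"ry": 0,"rz": 0,"fingers": 1},
    {"x": 0,"y": -167,"z": 0,"rx": 0,"ry": 0,"rz": 0,"fingers": 1},
    {"x": 0,"y": -192,"z": 0,"rx": 0,"ry": 0,"rz": 0,"fingers": 1},
    {"x": 0,"y": -217,"z": 0,"rx": 0,"ry": 0,"rz": 0,"fingers": 1},
    {"x": 0,"y": -242,"z": 0,"rx": 0,"ry": 0,"rz": 0,"fingers": 1},
    {"x": 0,"y": -267,"z": 0,"rx": 0,"ry": 0,"rz": 0,"fingers": 1},
    {"x": 0,"y": -292,"z": 0,"rx": 0,"ry": 0,"rz": 0,"fingers": 1},
    {"x": 0,"y": -317,"z": 0,"rx": 0,"ry": 0,"rz": 0,"fingers": 1},
    {"x": 2,"y": -338,"z": 0,"rx": 0,"ry": 0,"rz": 0,"fingers": 1},
    {"x": 4,"y": -350,"z": 0,"rx": 0,"ry": 0,"rz": 0,"fingers": 1},
    {"x": 4,"y": -355,"z": 0,"rx": 0,"ry": 0,"rz": 0,"fingers": 1},
    {"x": 4,"y": -355,"z": 0,"rx": 0,"ry": 0,"rz": 0,"fingers": 1},
    {"x": 4,"y": -355,"z": 0,"rx": 0,"ry": 0,"rz": 0,"fingers": 1}
  ]
}}

```text
time_s: 9.6
tool_pos: [0.4588, -0.3676, 0.2465]
tool_rot: [180.0, 0.0, -179.9]
force: [-0.3, 0.3, -2.2]
grip_width: 0.0452
grasp_force: 29.9
```

{"name": "drive_tool", "arguments": {
  "moves": [
    {"x": 0,"y": 0,"z": 8,"rx": 0,"ry": 0,"rz": 0,"fingers": 1},
    {"x": 0,"y": 0,"z": 28,"rx": 0,"ry": 0,"rz": 0,"fingers": 1},
    {"x": 0,"y": 0,"z": 50,"rx": 0,"ry": 0,"rz": 0,"fingers": 1},
    {"x": 0,"y": 0,"z": 72,"rx": 0,"ry": 0,"rz": 0,"fingers": 1},
    {"x": 0,"y": 0,"z": 94,"rx": 0,"ry": 0,"rz": 0,"fingers": 1},
    {"x": 0,"y": 0,"z": 114,"rx": 0,"ry": 0,"rz": 0,"fingers": 1},
    {"x": 0,"y": 0,"z": 128,"rx": 0,"ry": 0,"rz": 0,"fingers": 1},
    {"x": 0,"y": 0,"z": 137,"rx": 0,"ry": 0,"rz": 0,"fingers": 1},
    {"x": 0,"y": 0,"z": 142,"rx": 0,"ry": 0,"rz": 0,"fingers": 1},
    {"x": 0,"y": 0,"z": 144,"rx": 0,"ry": 0,"rz": 0,"fingers": 1},
    {"x": 0,"y": 0,"z": 145,"rx": 0,"ry": 0,"rz": 0,"fingers": 1},
    {"x": 0,"y": 0,"z": 145,"rx": 0,"ry": 0,"rz": 0,"fingers": 1},
    {"x": 0,"y": 0,"z": 145,"rx": 0,"ry": 0,"rz": 0,"fingers": 1}
  ]
}}

```text
time_s: 11.22
tool_pos: [0.4585, -0.3687, 0.1018]
tool_rot: [-180.0, 0.0, -180.0]
force: [-0.5, 0.6, -2.7]
grip_width: 0.0455
grasp_force: 29.9
```

Contact is expected about 6 mm lower, so I lower slowly.

{"name": "drive_tool", "arguments": {
  "moves": [
    {"x": 0,"y": 0,"z": 1,"rx": 0,"ry": 0,"rz": 0,"fingers": 1},
    {"x": 0,"y": 0,"z": 2,"rx": 0,"ry": 0,"rz": 0,"fingers": 1},
    {"x": 0,"y": 0,"z": 3,"rx": 0,"ry": 0,"rz": 0,"fingers": 1},
    {"x": 0,"y": 0,"z": 4,"rx": 0,"ry": 0,"rz": 0,"fingers": 1},
    {"x": 0,"y": 0,"z": 5,"rx": 0,"ry": 0,"rz": 0,"fingers": 1},
    {"x": 0,"y": 0,"z": 5.5,"rx": 0,"ry": 0,"rz": 0,"fingers": 1},
    {"x": 0,"y": 0,"z": 5.5,"rx": 0,"ry": 0,"rz": 0,"fingers": 1}
  ]
}}

```text
time_s: 12.1
tool_pos: [0.4584, -0.3686, 0.096]
tool_rot: [180.0, 0.0, -180.0]
force: [-0.5, -1.2, -3.2]
grip_width: 0.0452
grasp_force: 29.9
```

{"name": "drive_tool", "arguments": {
  "moves": [
    {"x": 0,"y": 0,"z": 0.5,"rx": 0,"ry": 0,"rz": 0,"fingers": 1},
    {"x": 0,"y": 0,"z": 0.5,"rx": 0,"ry": 0,"rz": 0,"fingers": 1},
    {"x": 0,"y": 0,"z": 1,"rx": 0,"ry": 0,"rz": 0,"fingers": 1},
    {"x": 0,"y": 0,"z": 1,"rx": 0,"ry": 0,"rz": 0,"fingers": 1}
  ]
}}

```text
time_s: 12.6
tool_pos: [0.4589, -0.3686, 0.0959]
tool_rot: [180.0, 0.1, -180.0]
force: [-0.4, 1.7, 5.7]
grip_width: 0.0453
grasp_force: 29.9
```

{"name": "drive_tool", "arguments": {
  "moves": [
    {"x": 0,"y": 0,"z": 0,"rx": 0,"ry": 0,"rz": 0,"fingers": 0.3},
    {"x": 0,"y": 0,"z": 0,"rx": 0,"ry": 0,"rz": 0,"fingers": -0.3},
    {"x": 0,"y": 0,"z": 0,"rx": 0,"ry": 0,"rz": 0,"fingers": -1},
    {"x": 0,"y": 0,"z": 0,"rx": 0,"ry": 0,"rz": 0,"fingers": -1},
    {"x": 0,"y": 0,"z": 0,"rx": 0,"ry": 0,"rz": 0,"fingers": -1},
    {"x": 0,"y": 0,"z": -10,"rx": 0,"ry": 0,"rz": 0,"fingers": -1},
    {"x": 0,"y": 0,"z": -30,"rx": 0,"ry": 0,"rz": 0,"fingers": -1},
    {"x": 0,"y": 0,"z": -60,"rx": 0,"ry": 0,"rz": 0,"fingers": -1},
    {"x": 0,"y": 0,"z": -95,"rx": 0,"ry": 0,"rz": 0,"fingers": -1},
    {"x": 0,"y": 0,"z": -125,"rx": 0,"ry": 0,"rz": 0,"fingers": -1},
    {"x": 0,"y": 0,"z": -150,"rx": 0,"ry": 0,"rz": 0,"fingers": -1},
    {"x": 0,"y": 0,"z": -150,"rx": 0,"ry": 0,"rz": 0,"fingers": -1},
    {"x": 0,"y": 0,"z": -150,"rx": 0,"ry": 0,"rz": 0,"fingers": -1}
  ]
}}

```text
time_s: 14.22
tool_pos: [0.4582, -0.3684, 0.245]
tool_rot: [180.0, 0.0, -180.0]
force: [0.1, -0.3, -0.0]
grip_width: 0.0868
grasp_force: 0.0
```

{"name": "drive_tool", "arguments": {
  "moves": [
    {"x": 0,"y": 20,"z": 0,"rx": 0,"ry": 0,"rz": 0,"fingers": -1},
    {"x": 0,"y": 55,"z": 0,"rx": 0,"ry": 0,"rz": 0,"fingers": -1},
    {"x": 0,"y": 95,"z": 0,"rx": 0,"ry": 0,"rz": 0,"fingers": -1},
    {"x": 0,"y": 135,"z": 0,"rx": 0,"ry": 0,"rz": 0,"fingers": -1},
    {"x": 0,"y": 175,"z": 0,"rx": 0,"ry": 0,"rz": 0,"fingers": -1},
    {"x": 0,"y": 215,"z": 0,"rx": 0,"ry": 0,"rz": 0,"fingers": -1},
    {"x": 0,"y": 255,"z": 0,"rx": 0,"ry": 0,"rz": 0,"fingers": -1},
    {"x": 0,"y": 295,"z": 0,"rx": 0,"ry": 0,"rz": 0,"fingers": -1},
    {"x": -20,"y": 335,"z": 0,"rx": 0,"ry": 0,"rz": 0,"fingers": -1},
    {"x": -45,"y": 375,"z": 0,"rx": 0,"ry": 0,"rz": 0,"fingers": -1},
    {"x": -70,"y": 415,"z": 0,"rx": 0,"ry": 0,"rz": 0,"fingers": -1},
    {"x": -95,"y": 450,"z": 0,"rx": 0,"ry": 0,"rz": 0,"fingers": -1},
    {"x": -115,"y": 480,"z": 0,"rx": 0,"ry": 0,"rz": 0,"fingers": -1},
    {"x": -127,"y": 494.5,"z": 0,"rx": 0,"ry": 0,"rz": 0,"fingers": -1},
    {"x": -127,"y": 494.5,"z": 0,"rx": 0,"ry": 0,"rz": 0,"fingers": -1},
    {"x": -127,"y": 494.5,"z": 0,"rx": 0,"ry": 0,"rz": 0,"fingers": -1},
    {"x": -127,"y": 494.5,"z": 0,"rx": 0,"ry": 0,"rz": 0,"fingers": -1}
  ]
}}

```text
time_s: 16.35
tool_pos: [0.5849, 0.1243, 0.2455]
tool_rot: [180.0, 0.0, 179.9]
force: [-0.1, -0.4, 0.7]
grip_width: 0.0869
grasp_force: 0.0
```

Run:
```python
from h import *
for n in ['scene','top']: grab(n,f'pics/{n}1.png')
a=cv2.resize(cv2.imread('pics/scene1.png')[120:290,80:420],(800,400),interpolation=2)
cv2.imwrite('pics/v1.png',a)
```

```text
(no output)
```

View pics/v1.png

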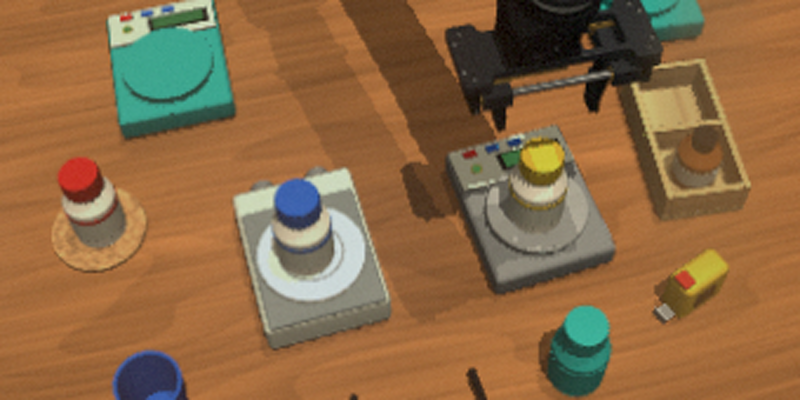

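Red stands upright on the mat at (90,205). The gripper is above yellow, so I descend, grip and lift.

{"name": "drive_tool", "arguments": {
  "moves": [
    {"x": -1,"y": 1.5,"z": 20,"rx": 0,"ry": 0,"rz": 0,"fingers": -1},
    {"x": -1,"y": 1.5,"z": 45,"rx": 0,"ry": 0,"rz": 0,"fingers": -1},
    {"x": -1,"y": 1.5,"z": 70,"rx": 0,"ry": 0,"rz": 0,"fingers": -1},
    {"x": -1,"y": 1.5,"z": 88,"rx": 0,"ry": 0,"rz": 0,"fingers": -1},
    {"x": -1,"y": 1.5,"z": 97,"rx": 0,"ry": 0,"rz": 0,"fingers": -1},
    {"x": -1,"y": 1.5,"z": 100,"rx": 0,"ry": 0,"rz": 0,"fingers": -1},
    {"x": -1,"y": 1.5,"z": 100,"rx": 0,"ry": 0,"rz": 0,"fingers": -1},
    {"x": -1,"y": 1.5,"z": 100,"rx": 0,"ry": 0,"rz": 0,"fingers": 0},
    {"x": -1,"y": 1.5,"z": 100,"rx": 0,"ry": 0,"rz": 0,"fingers": 0},
    {"x": -1,"y": 1.5,"z": 100,"rx": 0,"ry": 0,"rz": 0,"fingers": 1},
    {"x": -1,"y": 1.5,"z": 100,"rx": 0,"ry": 0,"rz": 0,"fingers": 1},
    {"x": -1,"y": 1.5,"z": 100,"rx": 0,"ry": 0,"rz": 0,"fingers": 1},
    {"x": -1,"y": 1.5,"z": 100,"rx": 0,"ry": 0,"rz": 0,"fingers": 1},
    {"x": -1,"y": 1.5,"z": 100,"rx": 0,"ry": 0,"rz": 0,"fingers": 1}
  ],
  "force": 30
}}

```text
time_s: 18.2
tool_pos: [0.5863, 0.1274, 0.1451]
tool_rot: [-180.0, 0.0, -180.0]
force: [0.0, 0.2, -0.4]
grip_width: 0.0455
grasp_force: 30.0
```

{"name": "drive_tool", "arguments": {
  "moves": [
    {"x": 0,"y": 0,"z": -4,"rx": 0,"ry": 0,"rz": 0,"fingers": 1},
    {"x": 0,"y": 0,"z": -14,"rx": 0,"ry": 0,"rz": 0,"fingers": 1},
    {"x": 0,"y": 0,"z": -32,"rx": 0,"ry": 0,"rz": 0,"fingers": 1},
    {"x": 0,"y": 0,"z": -54,"rx": 0,"ry": 0,"rz": 0,"fingers": 1},
    {"x": 0,"y": 0,"z": -76,"rx": 0,"ry": 0,"rz": 0,"fingers": 1},
    {"x": 0,"y": 0,"z": -92,"rx": 0,"ry": 0,"rz": 0,"fingers": 1},
    {"x": 0,"y": 0,"z": -100,"rx": 0,"ry": 0,"rz": 0,"fingers": 1},
    {"x": 0,"y": 0,"z": -100,"rx": 0,"ry": 0,"rz": 0,"fingers": 1},
    {"x": 0,"y": 0,"z": -100,"rx": 0,"ry": 0,"rz": 0,"fingers": 1}
  ]
}}

```text
time_s: 19.32
tool_pos: [0.5857, 0.1274, 0.2441]
tool_rot: [-180.0, -0.1, -180.0]
force: [-0.7, -0.2, -3.1]
grip_width: 0.0456
grasp_force: 30.0
```

{"name": "drive_tool", "arguments": {
  "moves": [
    {"x": 3,"y": 6,"z": 0,"rx": 0,"ry": 0,"rz": 0,"fingers": 1},
    {"x": 12,"y": 21,"z": 0,"rx": 0,"ry": 0,"rz": 0,"fingers": 1},
    {"x": 25,"y": 43,"z": 0,"rx": 0,"ry": 0,"rz": 0,"fingers": 1},
    {"x": 38,"y": 66,"z": 0,"rx": 0,"ry": 0,"rz": 0,"fingers": 1},
    {"x": 51,"y": 89,"z": 0,"rx": 0,"ry": 0,"rz": 0,"fingers": 1},
    {"x": 64,"y": 112,"z": 0,"rx": 0,"ry": 0,"rz": 0,"fingers": 1},
    {"x": 77,"y": 135,"z": 0,"rx": 0,"ry": 0,"rz": 0,"fingers": 1},
    {"x": 90,"y": 157,"z": 0,"rx": 0,"ry": 0,"rz": 0,"fingers": 1},
    {"x": 103,"y": 180,"z": 0,"rx": 0,"ry": 0,"rz": 0,"fingers": 1},
    {"x": 114,"y": 199,"z": 0,"rx": 0,"ry": 0,"rz": 0,"fingers": 1},
    {"x": 121,"y": 211,"z": 0,"rx": 0,"ry": 0,"rz": 0,"fingers": 1},
    {"x": 124,"y": 216.5,"z": 0,"rx": 0,"ry": 0,"rz": 0,"fingers": 1},
    {"x": 124,"y": 216.5,"z": 0,"rx": 0,"ry": 0,"rz": 0,"fingers": 1},
    {"x": 124,"y": 216.5,"z": 0,"rx": 0,"ry": 0,"rz": 0,"fingers": 1},
    {"x": 124,"y": 216.5,"z": 0,"rx": 0,"ry": 0,"rz": 0,"fingers": 1}
  ]
}}

```text
time_s: 21.2
tool_pos: [0.4628, 0.3431, 0.2451]
tool_rot: [-180.0, 0.0, 179.9]
force: [0.1, -0.1, -3.6]
grip_width: 0.0453
grasp_force: 30.0
```

{"name": "drive_tool", "arguments": {
  "moves": [
    {"x": 0,"y": 0,"z": 8,"rx": 0,"ry": 0,"rz": 0,"fingers": 1},
    {"x": 0,"y": 0,"z": 28,"rx": 0,"ry": 0,"rz": 0,"fingers": 1},
    {"x": 0,"y": 0,"z": 50,"rx": 0,"ry": 0,"rz": 0,"fingers": 1},
    {"x": 0,"y": 0,"z": 72,"rx": 0,"ry": 0,"rz": 0,"fingers": 1},
    {"x": 0,"y": 0,"z": 90,"rx": 0,"ry": 0,"rz": 0,"fingers": 1},
    {"x": 0,"y": 0,"z": 106,"rx": 0,"ry": 0,"rz": 0,"fingers": 1},
    {"x": 0,"y": 0,"z": 120,"rx": 0,"ry": 0,"rz": 0,"fingers": 1},
    {"x": 0,"y": 0,"z": 131,"rx": 0,"ry": 0,"rz": 0,"fingers": 1},
    {"x": 0,"y": 0,"z": 139,"rx": 0,"ry": 0,"rz": 0,"fingers": 1},
    {"x": 0,"y": 0,"z": 143,"rx": 0,"ry": 0,"rz": 0,"fingers": 1},
    {"x": 0,"y": 0,"z": 144,"rx": 0,"ry": 0,"rz": 0,"fingers": 1},
    {"x": 0,"y": 0,"z": 145,"rx": 0,"ry": 0,"rz": 0,"fingers": 1},
    {"x": 0,"y": 0,"z": 146,"rx": 0,"ry": 0,"rz": 0,"fingers": 1},
    {"x": 0,"y": 0,"z": 147,"rx": 0,"ry": 0,"rz": 0,"fingers": 1},
    {"x": 0,"y": 0,"z": 147,"rx": 0,"ry": 0,"rz": 0,"fingers": 1},
    {"x": 0,"y": 0,"z": 147,"rx": 0,"ry": 0,"rz": 0,"fingers": 1}
  ]
}}

```text
time_s: 23.2
tool_pos: [0.4622, 0.344, 0.0981]
tool_rot: [180.0, 0.0, -180.0]
force: [0.3, 0.0, -3.2]
grip_width: 0.045
grasp_force: 30.0
```

{"name": "drive_tool", "arguments": {
  "moves": [
    {"x": 0,"y": 0,"z": 0.5,"rx": 0,"ry": 0,"rz": 0,"fingers": 1},
    {"x": 0,"y": 0,"z": 1,"rx": 0,"ry": 0,"rz": 0,"fingers": 1},
    {"x": 0,"y": 0,"z": 1.5,"rx": 0,"ry": 0,"rz": 0,"fingers": 1},
    {"x": 0,"y": 0,"z": 1.5,"rx": 0,"ry": 0,"rz": 0,"fingers": 1}
  ]
}}

```text
time_s: 23.7
tool_pos: [0.4624, 0.344, 0.0971]
tool_rot: [180.0, 0.0, -180.0]
force: [-0.5, -0.7, -0.1]
grip_width: 0.0454
grasp_force: 30.0
```

{"name": "drive_tool", "arguments": {
  "moves": [
    {"x": 0,"y": 0,"z": 0.3,"rx": 0,"ry": 0,"rz": 0,"fingers": 1},
    {"x": 0,"y": 0,"z": 0.3,"rx": 0,"ry": 0,"rz": 0,"fingers": 0.3},
    {"x": 0,"y": 0,"z": 0.3,"rx": 0,"ry": 0,"rz": 0,"fingers": -0.3},
    {"x": 0,"y": 0,"z": 0.3,"rx": 0,"ry": 0,"rz": 0,"fingers": -1},
    {"x": 0,"y": 0,"z": 0,"rx": 0,"ry": 0,"rz": 0,"fingers": -1},
    {"x": 0,"y": 0,"z": 0,"rx": 0,"ry": 0,"rz": 0,"fingers": -1},
    {"x": 0,"y": 0,"z": -10,"rx": 0,"ry": 0,"rz": 0,"fingers": -1},
    {"x": 0,"y": 0,"z": -30,"rx": 0,"ry": 0,"rz": 0,"fingers": -1},
    {"x": 0,"y": 0,"z": -60,"rx": 0,"ry": 0,"rz": 0,"fingers": -1},
    {"x": 0,"y": 0,"z": -95,"rx": 0,"ry": 0,"rz": 0,"fingers": -1},
    {"x": 0,"y": 0,"z": -125,"rx": 0,"ry": 0,"rz": 0,"fingers": -1},
    {"x": 0,"y": 0,"z": -150,"rx": 0,"ry": 0,"rz": 0,"fingers": -1},
    {"x": 0,"y": 0,"z": -150,"rx": 0,"ry": 0,"rz": 0,"fingers": -1},
    {"x": 0,"y": 0,"z": -150,"rx": 0,"ry": 0,"rz": 0,"fingers": -1}
  ]
}}

```text
time_s: 25.45
tool_pos: [0.4619, 0.3437, 0.246]
tool_rot: [-180.0, -0.0, -180.0]
force: [0.2, -0.1, -1.0]
grip_width: 0.0874
grasp_force: 0.0
```

{"name": "drive_tool", "arguments": {
  "moves": [
    {"x": -5,"y": -20,"z": 0,"rx": 0,"ry": 0,"rz": 0,"fingers": -1},
    {"x": -14,"y": -55,"z": 0,"rx": 0,"ry": 0,"rz": 0,"fingers": -1},
    {"x": -25,"y": -95,"z": 0,"rx": 0,"ry": 0,"rz": 0,"fingers": -1},
    {"x": -35,"y": -135,"z": 0,"rx": 0,"ry": 0,"rz": 0,"fingers": -1},
    {"x": -45,"y": -175,"z": 0,"rx": 0,"ry": 0,"rz": 0,"fingers": -1},
    {"x": -55,"y": -215,"z": 0,"rx": 0,"ry": 0,"rz": 0,"fingers": -1},
    {"x": -66,"y": -255,"z": 0,"rx": 0,"ry": 0,"rz": 0,"fingers": -1},
    {"x": -76,"y": -295,"z": 0,"rx": 0,"ry": 0,"rz": 0,"fingers": -1},
    {"x": -86,"y": -335,"z": 0,"rx": 0,"ry": 0,"rz": 0,"fingers": -1},
    {"x": -97,"y": -375,"z": 0,"rx": 0,"ry": 0,"rz": 0,"fingers": -1},
    {"x": -107,"y": -415,"z": 0,"rx": 0,"ry": 0,"rz": 0,"fingers": -1},
    {"x": -116,"y": -450,"z": 0,"rx": 0,"ry": 0,"rz": 0,"fingers": -1},
    {"x": -121,"y": -468,"z": 0,"rx": 0,"ry": 0,"rz": 0,"fingers": -1},
    {"x": -123,"y": -476,"z": 0,"rx": 0,"ry": 0,"rz": 0,"fingers": -1},
    {"x": -123,"y": -476,"z": 0,"rx": 0,"ry": 0,"rz": 0,"fingers": -1},
    {"x": -123,"y": -476,"z": 0,"rx": 0,"ry": 0,"rz": 0,"fingers": -1},
    {"x": -123,"y": -476,"z": 0,"rx": 0,"ry": 0,"rz": 0,"fingers": -1}
  ]
}}

```text
time_s: 27.58
tool_pos: [0.5853, -0.1309, 0.2466]
tool_rot: [180.0, 0.0, -179.9]
force: [0.1, -0.1, 0.8]
grip_width: 0.0874
grasp_force: 0.0
```

Run:
```python
from h import *
for n in ['scene','top']: grab(n,f'pics/{n}2.png')
b=cv2.resize(cv2.imread('pics/top2.png')[150:250,110:260],(780,520),interpolation=2)
cv2.imwrite('pics/v2.png',b)
```

```text
(no output)
```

View pics/v2.png

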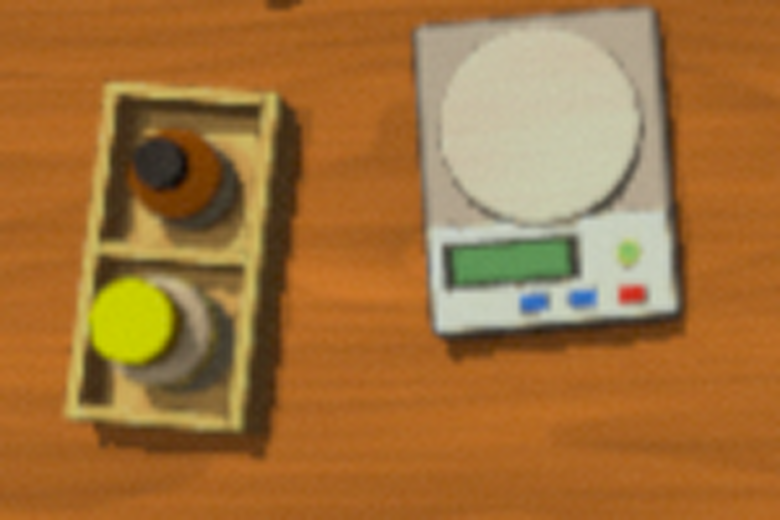

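Yellow stands in the near bay: lid at (132,321), pan empty and centred at (540,125) in this crop. I compare the lid with where the gripper set it down, to get the camera bias.

Run:
```python
from h import *
T=np.load('pics/top2.npz');f=lambda x,y:((x+.5)/5.2-.5+110,(y+.5)/5.2-.5+150)
print('ylid',atz(T,*f(132,321),.12),'pan',atz(T,*f(540,125),.056))
# lid / pan centroids by colour, both cameras
def cen(im,lo,hi,box):
    h=cv2.cvtColor(im,cv2.COLOR_BGR2HSV);m=cv2.inRange(h,lo,hi);x,y,w,hh=box;k=np.zeros_like(m);k[y:y+hh,x:x+w]=m[y:y+hh,x:x+w]
    n,l,s,c=cv2.connectedComponentsWithStats(k);i=1+s[1:,4].argmax();return c[i],s[i]
im=cv2.imread('pics/top2.png')
c,s=cen(im,(22,150,120),(35,255,255),(115,190,60,50));print(c,s,atz(T,*c,.12))
c,s=cen(im,(0,180,100),(8,255,255),(330,180,80,60));print('red',c,s,atz(T,*c,.119))
```

```text
ylid [0.46106614 0.34223688 0.12      ] pan [0.57915816 0.13033549 0.056     ]
[134.48660714 211.14285714] [127 203  16  17 224] [0.46159453 0.34364628 0.12      ]
red [387.29326923 210.625     ] [379 203  17  16 208] [ 0.45538128 -0.36283287  0.119     ]
```

The bias is about 1 mm, which is fine. Next: grip and lift blue.

{"name": "drive_tool", "arguments": {
  "moves": [
    {"x": 0,"y": -1,"z": 20,"rx": 0,"ry": 0,"rz": 0,"fingers": -1},
    {"x": 0,"y": -1,"z": 42,"rx": 0,"ry": 0,"rz": 0,"fingers": -1},
    {"x": 0,"y": -1,"z": 64,"rx": 0,"ry": 0,"rz": 0,"fingers": -1},
    {"x": 0,"y": -1,"z": 80,"rx": 0,"ry": 0,"rz": 0,"fingers": -1},
    {"x": 0,"y": -1,"z": 87,"rx": 0,"ry": 0,"rz": 0,"fingers": -1},
    {"x": 0,"y": -1,"z": 89.5,"rx": 0,"ry": 0,"rz": 0,"fingers": -1},
    {"x": 0,"y": -1,"z": 89.5,"rx": 0,"ry": 0,"rz": 0,"fingers": -1},
    {"x": 0,"y": -1,"z": 89.5,"rx": 0,"ry": 0,"rz": 0,"fingers": 0},
    {"x": 0,"y": -1,"z": 89.5,"rx": 0,"ry": 0,"rz": 0,"fingers": 0},
    {"x": 0,"y": -1,"z": 89.5,"rx": 0,"ry": 0,"rz": 0,"fingers": 1},
    {"x": 0,"y": -1,"z": 89.5,"rx": 0,"ry": 0,"rz": 0,"fingers": 1},
    {"x": 0,"y": -1,"z": 89.5,"rx": 0,"ry": 0,"rz": 0,"fingers": 1},
    {"x": 0,"y": -1,"z": 89.5,"rx": 0,"ry": 0,"rz": 0,"fingers": 1},
    {"x": 0,"y": -1,"z": 89.5,"rx": 0,"ry": 0,"rz": 0,"fingers": 1}
  ],
  "force": 30
}}

```text
time_s: 29.42
tool_pos: [0.5853, -0.1328, 0.1571]
tool_rot: [180.0, -0.0, -180.0]
force: [0.0, 0.9, 0.1]
grip_width: 0.0449
grasp_force: 30.0
```

{"name": "drive_tool", "arguments": {
  "moves": [
    {"x": 0,"y": 0,"z": -4,"rx": 0,"ry": 0,"rz": 0,"fingers": 1},
    {"x": 0,"y": 0,"z": -14,"rx": 0,"ry": 0,"rz": 0,"fingers": 1},
    {"x": 0,"y": 0,"z": -32,"rx": 0,"ry": 0,"rz": 0,"fingers": 1},
    {"x": 0,"y": 0,"z": -50,"rx": 0,"ry": 0,"rz": 0,"fingers": 1},
    {"x": 0,"y": 0,"z": -62,"rx": 0,"ry": 0,"rz": 0,"fingers": 1},
    {"x": 0,"y": 0,"z": -70,"rx": 0,"ry": 0,"rz": 0,"fingers": 1},
    {"x": 0,"y": 0,"z": -70,"rx": 0,"ry": 0,"rz": 0,"fingers": 1},
    {"x": 0,"y": 0,"z": -70,"rx": 0,"ry": 0,"rz": 0,"fingers": 1}
  ]
}}

```text
time_s: 30.42
tool_pos: [0.5849, -0.1329, 0.2264]
tool_rot: [180.0, -0.1, -180.0]
force: [0.0, -0.5, -3.5]
grip_width: 0.0452
grasp_force: 30.0
```

{"name": "drive_tool", "arguments": {
  "moves": [
    {"x": 0,"y": 6,"z": 0,"rx": 0,"ry": 0,"rz": 0,"fingers": 1},
    {"x": 0,"y": 20,"z": 0,"rx": 0,"ry": 0,"rz": 0,"fingers": 1},
    {"x": 0,"y": 42,"z": 0,"rx": 0,"ry": 0,"rz": 0,"fingers": 1},
    {"x": 1,"y": 67,"z": 0,"rx": 0,"ry": 0,"rz": 0,"fingers": 1},
    {"x": 2,"y": 92,"z": 0,"rx": 0,"ry": 0,"rz": 0,"fingers": 1},
    {"x": 3,"y": 117,"z": 0,"rx": 0,"ry": 0,"rz": 0,"fingers": 1},
    {"x": 4,"y": 142,"z": 0,"rx": 0,"ry": 0,"rz": 0,"fingers": 1},
    {"x": 5,"y": 167,"z": 0,"rx": 0,"ry": 0,"rz": 0,"fingers": 1},
    {"x": 5,"y": 192,"z": 0,"rx": 0,"ry": 0,"rz": 0,"fingers": 1},
    {"x": 5,"y": 217,"z": 0,"rx": 0,"ry": 0,"rz": 0,"fingers": 1},
    {"x": 5,"y": 240,"z": 0,"rx": 0,"ry": 0,"rz": 0,"fingers": 1},
    {"x": 5,"y": 256,"z": 0,"rx": 0,"ry": 0,"rz": 0,"fingers": 1},
    {"x": 5,"y": 263,"z": 0,"rx": 0,"ry": 0,"rz": 0,"fingers": 1},
    {"x": 5,"y": 263,"z": 0,"rx": 0,"ry": 0,"rz": 0,"fingers": 1},
    {"x": 5,"y": 263,"z": 0,"rx": 0,"ry": 0,"rz": 0,"fingers": 1}
  ]
}}

```text
time_s: 32.3
tool_pos: [0.5804, 0.1286, 0.2271]
tool_rot: [-180.0, 0.0, 179.9]
force: [0.4, 0.6, -3.2]
grip_width: 0.0449
grasp_force: 30.0
```

{"name": "drive_tool", "arguments": {
  "moves": [
    {"x": 0,"y": 0,"z": 6,"rx": 0,"ry": 0,"rz": 0,"fingers": 1},
    {"x": 0,"y": 0,"z": 20,"rx": 0,"ry": 0,"rz": 0,"fingers": 1},
    {"x": 0,"y": 0,"z": 36,"rx": 0,"ry": 0,"rz": 0,"fingers": 1},
    {"x": 0,"y": 0,"z": 52,"rx": 0,"ry": 0,"rz": 0,"fingers": 1},
    {"x": 0,"y": 0,"z": 63,"rx": 0,"ry": 0,"rz": 0,"fingers": 1},
    {"x": 0,"y": 0,"z": 70,"rx": 0,"ry": 0,"rz": 0,"fingers": 1},
    {"x": 0,"y": 0,"z": 74,"rx": 0,"ry": 0,"rz": 0,"fingers": 1},
    {"x": 0,"y": 0,"z": 76,"rx": 0,"ry": 0,"rz": 0,"fingers": 1},
    {"x": 0,"y": 0,"z": 77,"rx": 0,"ry": 0,"rz": 0,"fingers": 1},
    {"x": 0,"y": 0,"z": 78,"rx": 0,"ry": 0,"rz": 0,"fingers": 1},
    {"x": 0,"y": 0,"z": 79,"rx": 0,"ry": 0,"rz": 0,"fingers": 1},
    {"x": 0,"y": 0,"z": 79.5,"rx": 0,"ry": 0,"rz": 0,"fingers": 1},
    {"x": 0,"y": 0,"z": 79.5,"rx": 0,"ry": 0,"rz": 0,"fingers": 1},
    {"x": 0,"y": 0,"z": 79.5,"rx": 0,"ry": 0,"rz": 0,"fingers": 1}
  ]
}}

```text
time_s: 34.05
tool_pos: [0.5803, 0.13, 0.1476]
tool_rot: [180.0, 0.0, -180.0]
force: [-0.2, -0.8, -3.7]
grip_width: 0.0453
grasp_force: 30.0
```

{"name": "drive_tool", "arguments": {
  "moves": [
    {"x": 0,"y": 0,"z": 0.8,"rx": 0,"ry": 0,"rz": 0,"fingers": 1},
    {"x": 0,"y": 0,"z": 1.5,"rx": 0,"ry": 0,"rz": 0,"fingers": 1},
    {"x": 0,"y": 0,"z": 2,"rx": 0,"ry": 0,"rz": 0,"fingers": 1},
    {"x": 0,"y": 0,"z": 2.5,"rx": 0,"ry": 0,"rz": 0,"fingers": 1},
    {"x": 0,"y": 0,"z": 2.5,"rx": 0,"ry": 0,"rz": 0,"fingers": 1},
    {"x": 0,"y": 0,"z": 2.8,"rx": 0,"ry": 0,"rz": 0,"fingers": 1},
    {"x": 0,"y": 0,"z": 2.8,"rx": 0,"ry": 0,"rz": 0,"fingers": 1}
  ]
}}

```text
time_s: 34.92
tool_pos: [0.5804, 0.13, 0.1451]
tool_rot: [180.0, 0.0, -180.0]
force: [-0.5, -0.2, -1.5]
grip_width: 0.0453
grasp_force: 30.0
```

{"name": "drive_tool", "arguments": {
  "moves": [
    {"x": 0,"y": 0,"z": 0.4,"rx": 0,"ry": 0,"rz": 0,"fingers": 1},
    {"x": 0,"y": 0,"z": 0.4,"rx": 0,"ry": 0,"rz": 0,"fingers": 1},
    {"x": 0,"y": 0,"z": 0.4,"rx": 0,"ry": 0,"rz": 0,"fingers": 0.3},
    {"x": 0,"y": 0,"z": 0.4,"rx": 0,"ry": 0,"rz": 0,"fingers": -0.3},
    {"x": 0,"y": 0,"z": 0,"rx": 0,"ry": 0,"rz": 0,"fingers": -1},
    {"x": 0,"y": 0,"z": 0,"rx": 0,"ry": 0,"rz": 0,"fingers": -1},
    {"x": 0,"y": 0,"z": 0,"rx": 0,"ry": 0,"rz": 0,"fingers": -1},
    {"x": 0,"y": 0,"z": -10,"rx": 0,"ry": 0,"rz": 0,"fingers": -1},
    {"x": 0,"y": 0,"z": -30,"rx": 0,"ry": 0,"rz": 0,"fingers": -1},
    {"x": 0,"y": 0,"z": -60,"rx": 0,"ry": 0,"rz": 0,"fingers": -1},
    {"x": 0,"y": 0,"z": -85,"rx": 0,"ry": 0,"rz": 0,"fingers": -1},
    {"x": 0,"y": 0,"z": -100,"rx": 0,"ry": 0,"rz": 0,"fingers": -1},
    {"x": 0,"y": 0,"z": -100,"rx": 0,"ry": 0,"rz": 0,"fingers": -1},
    {"x": 0,"y": 0,"z": -100,"rx": 0,"ry": 0,"rz": 0,"fingers": -1}
  ]
}}

```text
time_s: 36.67
tool_pos: [0.5797, 0.1299, 0.2437]
tool_rot: [-180.0, -0.1, -180.0]
force: [-0.5, 0.1, -0.0]
grip_width: 0.0868
grasp_force: 0.0
```

{"name": "drive_tool", "arguments": {
  "moves": [
    {"x": 5,"y": -20,"z": 0,"rx": 0,"ry": 0,"rz": 0,"fingers": -1},
    {"x": 13,"y": -55,"z": 0,"rx": 0,"ry": 0,"rz": 0,"fingers": -1},
    {"x": 23,"y": -95,"z": 0,"rx": 0,"ry": 0,"rz": 0,"fingers": -1},
    {"x": 33,"y": -135,"z": 0,"rx": 0,"ry": 0,"rz": 0,"fingers": -1},
    {"x": 43,"y": -175,"z": 0,"rx": 0,"ry": 0,"rz": 0,"fingers": -1},
    {"x": 52,"y": -215,"z": 0,"rx": 0,"ry": 0,"rz": 0,"fingers": -1},
    {"x": 62,"y": -255,"z": 0,"rx": 0,"ry": 0,"rz": 0,"fingers": -1},
    {"x": 72,"y": -295,"z": 0,"rx": 0,"ry": 0,"rz": 0,"fingers": -1},
    {"x": 82,"y": -335,"z": 0,"rx": 0,"ry": 0,"rz": 0,"fingers": -1},
    {"x": 91,"y": -375,"z": 0,"rx": 0,"ry": 0,"rz": 0,"fingers": -1},
    {"x": 101,"y": -415,"z": 0,"rx": 0,"ry": 0,"rz": 0,"fingers": -1},
    {"x": 111,"y": -455,"z": 0,"rx": 0,"ry": 0,"rz": 0,"fingers": -1},
    {"x": 118,"y": -485,"z": 0,"rx": 0,"ry": 0,"rz": 0,"fingers": -1},
    {"x": 121.5,"y": -498.5,"z": 0,"rx": 0,"ry": 0,"rz": 0,"fingers": -1},
    {"x": 121.5,"y": -498.5,"z": 0,"rx": 0,"ry": 0,"rz": 0,"fingers": -1},
    {"x": 121.5,"y": -498.5,"z": 0,"rx": 0,"ry": 0,"rz": 0,"fingers": -1},
    {"x": 121.5,"y": -498.5,"z": 0,"rx": 0,"ry": 0,"rz": 0,"fingers": -1}
  ]
}}

```text
time_s: 38.8
tool_pos: [0.4597, -0.3671, 0.2447]
tool_rot: [180.0, 0.0, -179.8]
force: [0.5, -0.3, -0.5]
grip_width: 0.087
grasp_force: 0.0
```

Run:
```python
from h import *
for n in ['scene','top']: grab(n,f'pics/{n}3.png')
a=cv2.resize(cv2.imread('pics/scene3.png')[160:250,250:400],(600,360),interpolation=2)
b=cv2.resize(cv2.imread('pics/top3.png')[140:220,180:330],(600,320)[:2],interpolation=2)[:240]
cv2.imwrite('pics/v3.png',np.vstack([a,b]))
```

```text
(no output)
```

View pics/v3.png

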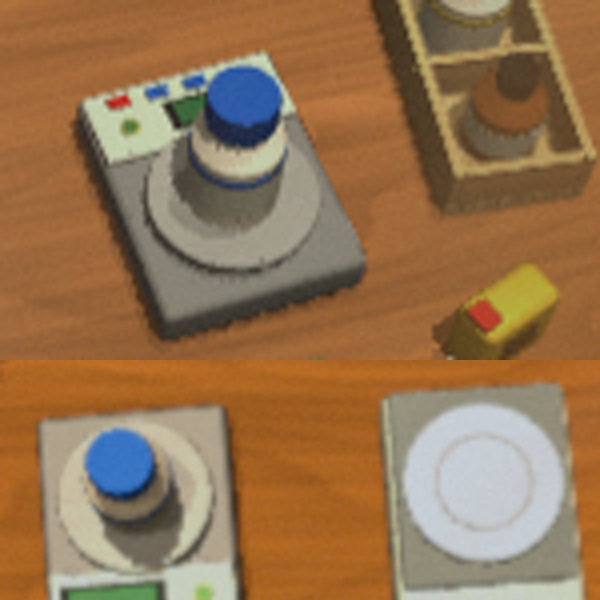

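Blue stands upright on the pan: lid at (120,463), pan centre (136,494). The empty stirrer plate and ring are centred at (484,482).

Run:
```python
from h import *
T=np.load('pics/top3.npz');S=np.load('pics/scene3.npz')
f=lambda x,y:((x+.5)/4-.5+180,(y+.5)/4-.5+140); g=lambda x,y:((x+.5)/4-.5+250,(y+.5)/4-.5+160)
print('blue lid',atz(T,*f(120,103),.168),atz(S,*g(245,97),.168))
print('pan',atz(T,*f(136.5,134),.056)); print('plate',atz(T,*f(484,122.3),.068))
# scene: plate ellipse by threshold
im=cv2.imread('pics/scene3.png');h=cv2.cvtColor(im,cv2.COLOR_BGR2HSV)
m=cv2.inRange(h,(90,0,165),(140,45,255));k=np.zeros_like(m);k[195:255,180:245]=m[195:255,180:245]
c=max(cv2.findContours(k,0,1)[0],key=cv2.contourArea);e=cv2.fitEllipse(cv2.convexHull(c));print(e,cv2.boundingRect(c),atz(S,*e[0],.068))
```

```text
blue lid [0.57817438 0.12936307 0.168     ] [0.58307796 0.12844692 0.168     ]
pan [0.58069726 0.12942758 0.056     ]
plate [ 0.58435542 -0.12823184  0.068     ]
((223.05250549316406, 239.5534210205078), (6.495903491973877, 15.318694114685059), 63.91602325439453) (217, 236, 14, 9) [ 0.62964287 -0.10810669  0.068     ]
```

{"name": "drive_tool", "arguments": {
  "moves": [
    {"x": 1,"y": -1.5,"z": 20,"rx": 0,"ry": 0,"rz": 0,"fingers": -1},
    {"x": 1,"y": -1.5,"z": 45,"rx": 0,"ry": 0,"rz": 0,"fingers": -1},
    {"x": 1,"y": -1.5,"z": 70,"rx": 0,"ry": 0,"rz": 0,"fingers": -1},
    {"x": 1,"y": -1.5,"z": 95,"rx": 0,"ry": 0,"rz": 0,"fingers": -1},
    {"x": 1,"y": -1.5,"z": 120,"rx": 0,"ry": 0,"rz": 0,"fingers": -1},
    {"x": 1,"y": -1.5,"z": 137,"rx": 0,"ry": 0,"rz": 0,"fingers": -1},
    {"x": 1,"y": -1.5,"z": 146,"rx": 0,"ry": 0,"rz": 0,"fingers": -1},
    {"x": 1,"y": -1.5,"z": 149,"rx": 0,"ry": 0,"rz": 0,"fingers": -1},
    {"x": 1,"y": -1.5,"z": 149,"rx": 0,"ry": 0,"rz": 0,"fingers": -1},
    {"x": 1,"y": -1.5,"z": 149,"rx": 0,"ry": 0,"rz": 0,"fingers": 0},
    {"x": 1,"y": -1.5,"z": 149,"rx": 0,"ry": 0,"rz": 0,"fingers": 0},
    {"x": 1,"y": -1.5,"z": 149,"rx": 0,"ry": 0,"rz": 0,"fingers": 1},
    {"x": 1,"y": -1.5,"z": 149,"rx": 0,"ry": 0,"rz": 0,"fingers": 1},
    {"x": 1,"y": -1.5,"z": 149,"rx": 0,"ry": 0,"rz": 0,"fingers": 1},
    {"x": 1,"y": -1.5,"z": 149,"rx": 0,"ry": 0,"rz": 0,"fingers": 1},
    {"x": 1,"y": -1.5,"z": 149,"rx": 0,"ry": 0,"rz": 0,"fingers": 1}
  ],
  "force": 30
}}

```text
time_s: 40.9
tool_pos: [0.458, -0.3696, 0.0957]
tool_rot: [179.9, 0.0, -180.0]
force: [-0.2, 2.6, 1.8]
grip_width: 0.0453
grasp_force: 29.9
```

Blue is centred on the pan to about 1 mm. Now red goes to the stirrer plate at (0.586, −0.128).

{"name": "drive_tool", "arguments": {
  "moves": [
    {"x": 0,"y": 0,"z": -4,"rx": 0,"ry": 0,"rz": 0,"fingers": 1},
    {"x": 0,"y": 0,"z": -14,"rx": 0,"ry": 0,"rz": 0,"fingers": 1},
    {"x": 0,"y": 0,"z": -32,"rx": 0,"ry": 0,"rz": 0,"fingers": 1},
    {"x": 0,"y": 0,"z": -54,"rx": 0,"ry": 0,"rz": 0,"fingers": 1},
    {"x": 0,"y": 0,"z": -76,"rx": 0,"ry": 0,"rz": 0,"fingers": 1},
    {"x": 0,"y": 0,"z": -98,"rx": 0,"ry": 0,"rz": 0,"fingers": 1},
    {"x": 0,"y": 0,"z": -120,"rx": 0,"ry": 0,"rz": 0,"fingers": 1},
    {"x": 0,"y": 0,"z": -138,"rx": 0,"ry": 0,"rz": 0,"fingers": 1},
    {"x": 0,"y": 0,"z": -150,"rx": 0,"ry": 0,"rz": 0,"fingers": 1},
    {"x": 0,"y": 0,"z": -150,"rx": 0,"ry": 0,"rz": 0,"fingers": 1},
    {"x": 0,"y": 0,"z": -150,"rx": 0,"ry": 0,"rz": 0,"fingers": 1}
  ]
}}

```text
time_s: 42.28
tool_pos: [0.4575, -0.3697, 0.245]
tool_rot: [180.0, -0.1, -180.0]
force: [0.1, 0.3, -2.2]
grip_width: 0.0452
grasp_force: 29.9
```

{"name": "drive_tool", "arguments": {
  "moves": [
    {"x": -3,"y": 6,"z": 0,"rx": 0,"ry": 0,"rz": 0,"fingers": 1},
    {"x": -11,"y": 20,"z": 0,"rx": 0,"ry": 0,"rz": 0,"fingers": 1},
    {"x": -22,"y": 42,"z": 0,"rx": 0,"ry": 0,"rz": 0,"fingers": 1},
    {"x": -35,"y": 66,"z": 0,"rx": 0,"ry": 0,"rz": 0,"fingers": 1},
    {"x": -48,"y": 90,"z": 0,"rx": 0,"ry": 0,"rz": 0,"fingers": 1},
    {"x": -60,"y": 114,"z": 0,"rx": 0,"ry": 0,"rz": 0,"fingers": 1},
    {"x": -73,"y": 138,"z": 0,"rx": 0,"ry": 0,"rz": 0,"fingers": 1},
    {"x": -86,"y": 162,"z": 0,"rx": 0,"ry": 0,"rz": 0,"fingers": 1},
    {"x": -99,"y": 186,"z": 0,"rx": 0,"ry": 0,"rz": 0,"fingers": 1},
    {"x": -112,"y": 210,"z": 0,"rx": 0,"ry": 0,"rz": 0,"fingers": 1},
    {"x": -121,"y": 228,"z": 0,"rx": 0,"ry": 0,"rz": 0,"fingers": 1},
    {"x": -126,"y": 238,"z": 0,"rx": 0,"ry": 0,"rz": 0,"fingers": 1},
    {"x": -128,"y": 241.5,"z": 0,"rx": 0,"ry": 0,"rz": 0,"fingers": 1},
    {"x": -128,"y": 241.5,"z": 0,"rx": 0,"ry": 0,"rz": 0,"fingers": 1},
    {"x": -128,"y": 241.5,"z": 0,"rx": 0,"ry": 0,"rz": 0,"fingers": 1},
    {"x": -128,"y": 241.5,"z": 0,"rx": 0,"ry": 0,"rz": 0,"fingers": 1}
  ]
}}

```text
time_s: 44.28
tool_pos: [0.5855, -0.1294, 0.2459]
tool_rot: [-180.0, 0.0, 179.9]
force: [0.4, 0.9, -1.5]
grip_width: 0.0454
grasp_force: 29.9
```

{"name": "drive_tool", "arguments": {
  "moves": [
    {"x": 0,"y": 0,"z": 6,"rx": 0,"ry": 0,"rz": 0,"fingers": 1},
    {"x": 0,"y": 0,"z": 20,"rx": 0,"ry": 0,"rz": 0,"fingers": 1},
    {"x": 0,"y": 0,"z": 38,"rx": 0,"ry": 0,"rz": 0,"fingers": 1},
    {"x": 0,"y": 0,"z": 56,"rx": 0,"ry": 0,"rz": 0,"fingers": 1},
    {"x": 0,"y": 0,"z": 69,"rx": 0,"ry": 0,"rz": 0,"fingers": 1},
    {"x": 0,"y": 0,"z": 77,"rx": 0,"ry": 0,"rz": 0,"fingers": 1},
    {"x": 0,"y": 0,"z": 81,"rx": 0,"ry": 0,"rz": 0,"fingers": 1},
    {"x": 0,"y": 0,"z": 83,"rx": 0,"ry": 0,"rz": 0,"fingers": 1},
    {"x": 0,"y": 0,"z": 84,"rx": 0,"ry": 0,"rz": 0,"fingers": 1},
    {"x": 0,"y": 0,"z": 85,"rx": 0,"ry": 0,"rz": 0,"fingers": 1},
    {"x": 0,"y": 0,"z": 86,"rx": 0,"ry": 0,"rz": 0,"fingers": 1},
    {"x": 0,"y": 0,"z": 87,"rx": 0,"ry": 0,"rz": 0,"fingers": 1},
    {"x": 0,"y": 0,"z": 87,"rx": 0,"ry": 0,"rz": 0,"fingers": 1},
    {"x": 0,"y": 0,"z": 87,"rx": 0,"ry": 0,"rz": 0,"fingers": 1}
  ]
}}

```text
time_s: 46.02
tool_pos: [0.5858, -0.1285, 0.1588]
tool_rot: [180.0, 0.0, -180.0]
force: [-0.1, -0.2, -2.4]
grip_width: 0.0454
grasp_force: 29.9
```

{"name": "drive_tool", "arguments": {
  "moves": [
    {"x": 0,"y": 0,"z": 0.8,"rx": 0,"ry": 0,"rz": 0,"fingers": 1},
    {"x": 0,"y": 0,"z": 1.5,"rx": 0,"ry": 0,"rz": 0,"fingers": 1},
    {"x": 0,"y": 0,"z": 2,"rx": 0,"ry": 0,"rz": 0,"fingers": 1},
    {"x": 0,"y": 0,"z": 2.4,"rx": 0,"ry": 0,"rz": 0,"fingers": 1},
    {"x": 0,"y": 0,"z": 2.4,"rx": 0,"ry": 0,"rz": 0,"fingers": 1}
  ]
}}

```text
time_s: 46.65
tool_pos: [0.586, -0.1285, 0.1567]
tool_rot: [180.0, 0.0, -180.0]
force: [-1.0, 0.3, -0.1]
grip_width: 0.0454
grasp_force: 29.9
```

Red has made contact. Release, lift and clear the view.

{"name": "drive_tool", "arguments": {
  "moves": [
    {"x": 0,"y": 0,"z": 0.3,"rx": 0,"ry": 0,"rz": 0,"fingers": 1},
    {"x": 0,"y": 0,"z": 0.3,"rx": 0,"ry": 0,"rz": 0,"fingers": 0.3},
    {"x": 0,"y": 0,"z": 0.3,"rx": 0,"ry": 0,"rz": 0,"fingers": -0.3},
    {"x": 0,"y": 0,"z": 0,"rx": 0,"ry": 0,"rz": 0,"fingers": -1},
    {"x": 0,"y": 0,"z": 0,"rx": 0,"ry": 0,"rz": 0,"fingers": -1},
    {"x": 0,"y": 0,"z": 0,"rx": 0,"ry": 0,"rz": 0,"fingers": -1},
    {"x": 0,"y": 0,"z": -10,"rx": 0,"ry": 0,"rz": 0,"fingers": -1},
    {"x": 0,"y": 0,"z": -30,"rx": 0,"ry": 0,"rz": 0,"fingers": -1},
    {"x": 0,"y": 0,"z": -60,"rx": 0,"ry": 0,"rz": 0,"fingers": -1},
    {"x": 0,"y": 0,"z": -85,"rx": 0,"ry": 0,"rz": 0,"fingers": -1},
    {"x": 0,"y": 0,"z": -100,"rx": 0,"ry": 0,"rz": 0,"fingers": -1},
    {"x": 0,"y": 0,"z": -100,"rx": 0,"ry": 0,"rz": 0,"fingers": -1},
    {"x": 0,"y": 0,"z": -100,"rx": 0,"ry": 0,"rz": 0,"fingers": -1}
  ]
}}

```text
time_s: 48.28
tool_pos: [0.5854, -0.1283, 0.2556]
tool_rot: [180.0, -0.1, -180.0]
force: [0.4, -0.2, -0.6]
grip_width: 0.087
grasp_force: 0.0
```

{"name": "drive_tool", "arguments": {
  "moves": [
    {"x": 10,"y": -20,"z": 0,"rx": 0,"ry": 0,"rz": 0,"fingers": -1},
    {"x": 25,"y": -55,"z": 0,"rx": 0,"ry": 0,"rz": 0,"fingers": -1},
    {"x": 45,"y": -95,"z": 0,"rx": 0,"ry": 0,"rz": 0,"fingers": -1},
    {"x": 65,"y": -135,"z": 0,"rx": 0,"ry": 0,"rz": 0,"fingers": -1},
    {"x": 85,"y": -175,"z": 0,"rx": 0,"ry": 0,"rz": 0,"fingers": -1},
    {"x": 100,"y": -215,"z": 0,"rx": 0,"ry": 0,"rz": 0,"fingers": -1},
    {"x": 110,"y": -235,"z": 0,"rx": 0,"ry": 0,"rz": 0,"fingers": -1},
    {"x": 115,"y": -245,"z": 0,"rx": 0,"ry": 0,"rz": 0,"fingers": -1},
    {"x": 115,"y": -245,"z": 0,"rx": 0,"ry": 0,"rz": 0,"fingers": -1},
    {"x": 115,"y": -245,"z": 0,"rx": 0,"ry": 0,"rz": 0,"fingers": -1}
  ]
}}

```text
time_s: 49.52
tool_pos: [0.4715, -0.3724, 0.2561]
tool_rot: [179.9, 0.0, -179.9]
force: [1.0, 0.4, 0.1]
grip_width: 0.0869
grasp_force: 0.0
```

Run:
```python
from h import *
for n in ['scene','top']: grab(n,f'pics/{n}4.png')
a=cv2.resize(cv2.imread('pics/scene4.png')[120:280,80:400],(640,320),interpolation=2)
b=cv2.resize(cv2.imread('pics/top4.png')[130:240,110:400],(800,303),interpolation=2)[:,:]
a=cv2.resize(a,(590,295));a=cv2.copyMakeBorder(a,0,0,0,210,0)
cv2.imwrite('pics/v4.png',np.vstack([a,b]))
```

```text
(no output)
```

View pics/v4.png

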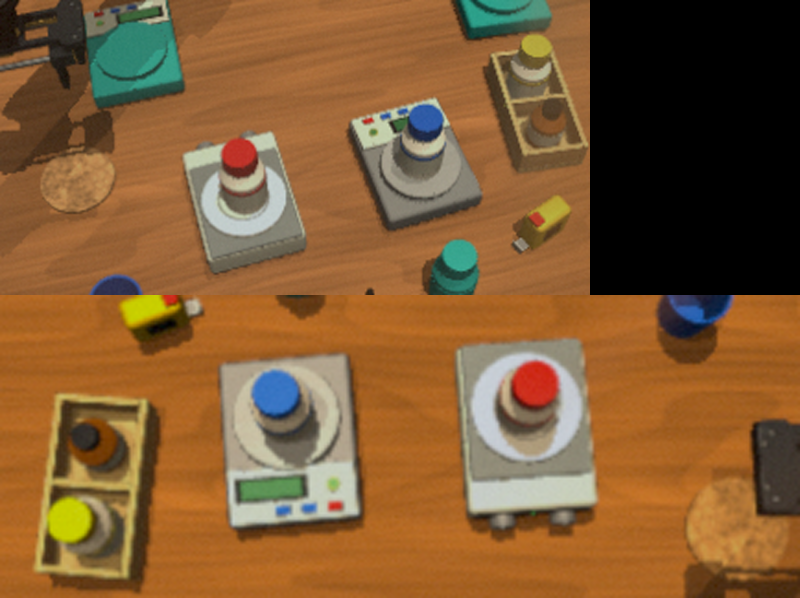

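The final view shows red on the stirrer plate (lid at 535,384), blue on the pan (277,394) and yellow in the near bay (71,521). All are upright, the mat is empty and the bystanders haven't moved. I check that red is centred, then hand in.

Run:
```python
from h import *
T=np.load('pics/top4.npz');s=800/290
p=atz(T,(535+.5)/s-.5+110,(89+.5)/s-.5+130,.18);e=p[:2]-[.5846,-.1281];print(p,e)
if np.hypot(*e)<.006: print(workorder.sign_off())
```

```text
[ 0.58225891 -0.12315222  0.18      ] [-0.00234109  0.00494778]
the job is handed in; nothing more can be done
None
```

The job is handed in at about 50 s of the allowed 112 s: red on the stirrer plate (final check 5 mm off in one coarse reading), blue on the balance pan (about 1 mm off centre), yellow in the near crate bay, all upright, with the mat empty and the bystanders untouched.

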